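# Turn the bead dish under the raking light

### The arm

A 6-joint arm with a two-finger parallel gripper is mounted at the origin on the work surface; the furniture and walls round the work are solid. World frame = base frame: x ahead of the robot, y to its left, z up, the work surface at z = 0. Lengths are in m, angles in rad, forces in N, time in s.
With the tool pointing down it reaches from about 0.35 to 1 m from the base axis. Payload 7.1 kg.
Tool frame: the origin (TCP) lies midway between the tips of the shut fingers; the grasp point (between the pads) lies 19 mm behind it (robot.grip_depth is the distance from the TCP to the grasp point, in m); z points along the fingers, y is the direction in which the jaws open and shut (so a half turn about z gives the same grasp; the last joint's range is limited). The gripper opens to 85 mm and grips with 20 to 120 N. Pads are 22 mm wide; open, the fingers measure 114 mm over their backs; the gripper's body (76 mm by 85 mm) begins 54 mm behind the grasp point. The pads swing forward as they close: fully open they stand 13 mm farther back than shut.
Start: joints at [1.325, 0.423, 1.63, -0, 1.089, -0.019], TCP at [0.141, 0.609, 0.231] pointing down, gripper open.
Joint ranges: [-3, 3], [-0.9, 2.11], [0.09, 2.58], [-1.31, 4.45], [0.11, 2.69], [-2.54, 2.54]. Speed limits (rad/s): [2.39, 2.39, 3.01, 3.14, 3.14, 3.14].

### API

Orientations are given as a unit quaternion [x, y, z, w].
In Python, from bench import robot, get_image gives the robot as it stands.
- The arm moves only by the tool play_rows, never from a script. Its argument "plan" is a list of rows, each a list of 4 numbers: the shift along the tool's x, y, z in mm, then the turn about the tool's z in degrees. In form: [[x, y, z, twist], ...]. A call has exactly 5 rows; each row is the pose to reach, as a shift and turn from the pose commanded when the call began, along the tool's axes at that moment; what a row does not reach only later rows make up. A row lasts 1/8 s, in which the tool goes at most 62.5 mm and 10.7 degrees, less where a joint would pass 70% of its speed; a pose out of reach is approached as far as the arm can. A call with a gripper value outside its range is refused whole. "jaw" is the finger opening in mm, from 0 to 85.4, set as the call begins (left out, the last holds). The fingers move at their own pace and stop on an object; "grip_force" is the grip in N (left out, the last holds). Time passes only in rows, so rows that repeat a pose let the fingers close, or fill a call up. It gives the time, the measured TCP pose, the force and the opening at its end, in the units of the state.
- robot.state(): the state, without advancing time (a new reading comes with each control period).
- get_image(name): name is "scene" or "top"; returns a dict with "pixels" (480x640x3 uint8, blue, green, red), "fx", "fy", "cx", "cy" (pixels), "D" ([k1, k2, p1, p2, k3] as OpenCV has them; the pictures are not rectified), "camera_from_world" (4x4, takes a point from world to camera coordinates). Camera axes: x right, y up, looking along -z (the intrinsics and any distortion apply to the point x, -y, -z); pixel columns grow to the right and rows downward; lengths in m; the calibration is good to about 2 mm. A picture is of the moment at which its call begins. There is no depth.
- robot.finish_job(): hands the job in, once; it reports no verdict.
The state is a dict: "time_s": time; "joint_positions": joint angles; "joint_velocities": joint speeds; "effort": joint torques, N m; "position": TCP position; "ee_rot": TCP orientation; "ft_force": force on the tool from outside, world axes, zero at the start; "moment": the same for the moment, N m; "finger_gap": finger opening in m.
Only numpy, scipy, OpenCV 4.12 (cv2) and the standard library are available. Lean on these libraries where they do the work, as an engineer would, in place of code of your own. Each camera call takes 0.05 s, during which the arm holds its last target.

### The job

Switch on the raking-light lamp by pushing its toggle fully over towards the light bar. Then lift the dish with the clay ball by its handle about 10 cm up off the foam slab, and only then turn it a quarter turn, either way, over the slab. Keep the ball inside the ring marked in the dish the whole time, leave the loose things round about where they lie, and finish still holding the dish there: level, still, the ball resting in the middle.

Things in the scene. Friction and masses are not known exactly. Their poses are not given: they have to be found in the camera images.
- raking_lamp: Fixed raking-light lamp: grey foot plate 290 x 85 x 10 mm carrying the toggle at its front end, and 205 mm behind the toggle (along its own +x) an upright post with a horizontal light bar (220 mm long across, 170 mm up, top at 190 mm). Origin: on the table, right under the toggle's pivot. Own x points from the toggle to the post, z up. Top of the toggle's housing (70 mm along x, 50 mm along y, 25 mm high) is 35 mm over the table.
- lamp_switch (a joint): The toggle's angle, rad: 0 = off (lever leans 0.5 rad from upright, away from the post), 1.0 = fully on (leans 0.5 rad towards the post). It turns about the lamp's own y axis with the pivot 32 mm above the table over the lamp's origin; light friction (under 2 N at the tip) and it stays where it is left.
- lamp_switch_tip (a point): Centre of the black ball (26 mm diameter) on the end of the toggle lever, a 10 mm rod; 80 mm from the pivot.
- foam_slab: White foam plank 200 x 135 x 30 mm lying flat, fixed to the table. Origin: centre of its underside; own x along its 200 mm length, z up. The dish stands on its middle, its handle bar along the slab's length at the start.
- dish_bail (a point): Centre of the handle bar over the dish: a level flat bar 134 mm long (along the dish's own x), 10 mm wide (own y) and 16 mm high, which bridges the dish from rim to rim. Pinch it across its 10 mm width at its middle, from above. It lies 75 mm above the dish's underside (at the start 105 mm above the table); 37 mm of free air between the bar's underside and the top of the ball. The point's axes are the dish's: x along the bar, z up.
- dish_middle (a point): Middle of the dish's inner floor, where the ball rests, 8 mm above the dish's underside. Round grey dish, 130 mm across, rim 23 mm high, hollowed ever more steeply outwards; flat only within 6 mm of its middle; a thin dark ring of 30 mm radius is marked in the hollow. Dish with handle weighs about 0.18 kg and is loose. Axes as dish_bail.
- clay_ball_center (a point): Centre of the loose clay ball, 22 mm in diameter, 15 g, that rolls freely in the dish (at rest in the middle at the start).
- film_tape_mid (a point): Bystander, loose: roll of tape lying flat, 60 mm across, 19 mm high; its centre. To be left where it is.
- note_pad_mid (a point): Bystander, loose: yellow note pad, 50 x 74 x 12 mm; its centre. To be left where it is.
- air_blower_mid (a point): Bystander, loose: black rubber air blower, 53 x 129 x 53 mm; its centre. To be left where it is.

How it is judged:
By the outcome, as a careful person would: the job done as asked, in the order asked, and still so for the second after the job is handed in, while the arm keeps its last pose, push and grip.
It also fails if it takes over 59 s, if anything falls off the work surface, if the arm or the gripper's body presses on something with over 40 N, if the wrist force passes 120 N, or if a joint passes its speed limit or range.

## Working session

There is one attempt and no reset: what is moved stays moved. The work goes in short steps, Python scripts to look and compute and a tool call to move; the robot and the scene stay as the last step left them, time stands still between calls to the robot, and variables do not carry over. Pictures are saved under pics/ and viewed, and the job is handed in when it is done.

Besides the shell and the picture viewer there is one more tool, called after "Call:" by a JSON object that holds its "op" and its "data". play_rows: Moves the arm, as the interface text tells. Its arguments: {"type":"object","properties":{"plan":{"type":"array","items":{"type":"array","items":{"type":"number"}}},"jaw":{"type":"number"},"grip_force":{"type":"number"}},"required":["plan"]}

```bash
mkdir -p pics; ls; cat > h.py <<'E'
import numpy as np, cv2
from bench import robot, get_image
def shot(n,fn):
    im=get_image(n); cv2.imwrite(fn,im["pixels"]); 
    np.savez(fn.replace('.png','.npz'),**im); return im
def KD(im):
    K=np.array([[im["fx"],0,im["cx"]],[0,im["fy"],im["cy"]],[0,0,1.]]); return K,np.array(im["D"],float)
F=np.diag([1,-1,-1.])
def ray(im,uv):
    K,D=KD(im); p=cv2.undistortPoints(np.array([[uv]],float),K,D)[0,0]
    M=np.array(im["camera_from_world"]); R=M[:3,:3]; c=-R.T@M[:3,3]
    d=R.T@F@np.array([p[0],p[1],1]); return c,d/np.linalg.norm(d)
def onz(im,uv,z):
    c,d=ray(im,uv); return c+d*(z-c[2])/d[2]
def proj(im,P):
    K,D=KD(im); M=np.array(im["camera_from_world"]); q=(M[:3,:3]@np.atleast_2d(P).T+M[:3,3:]).T@F
    return cv2.projectPoints(q,np.zeros(3),np.zeros(3),K,D)[0][:,0]
E
python3 - <<'E'
from h import *
for n in("scene","top"):
    im=shot(n,f"pics/{n}0.png"); c,d=ray(im,(320,240)); print(n,c,d,im["fx"],im["D"])
s=robot.state(); print(s)
E
```

```text
pics
scene [ 0.18914117 -0.53568956  0.61302971] [ 0.48563577  0.61765989 -0.61859046] 435.08197105163384 [0.01403524 0.         0.         0.         0.        ]
top [ 0.47546111 -0.00268391  1.00338108] [ 1.55601651e-01  8.28756710e-04 -9.87819538e-01] 511.4863810051281 [-0.08105007  0.          0.          0.          0.        ]
{'time_s': 0.1, 'joint_positions': array([ 1.32501667e+00,  4.23764957e-01,  1.63061065e+00,  5.08016892e-06,
        1.08859447e+00, -1.89721764e-02]), 'joint_velocities': array([-1.23625235e-03,  9.91545228e-05, -3.10165781e-03,  9.05741234e-04,
       -8.29858018e-04,  4.92207301e-04]), 'effort': array([-1.40163833e-03, -5.58424973e+01, -2.82444388e+01, -1.03225736e-04,
        3.02497188e-03,  8.40935002e-06]), 'position': array([0.14037958, 0.60852676, 0.23062423]), 'ee_rot': array([ 1.13161970e-01,  9.93576315e-01, -6.82390243e-04, -9.31328961e-05]), 'ft_force': array([-0.64085666, -0.18646827,  0.3617044 ]), 'moment': array([-0.00318673,  0.02961621, -0.01136927]), 'finger_gap': 0.08516227425611662}
```

View pics/scene0.png

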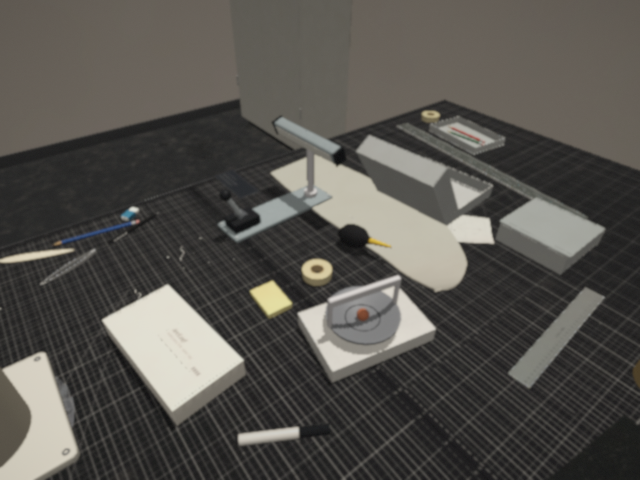

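View pics/top0.png

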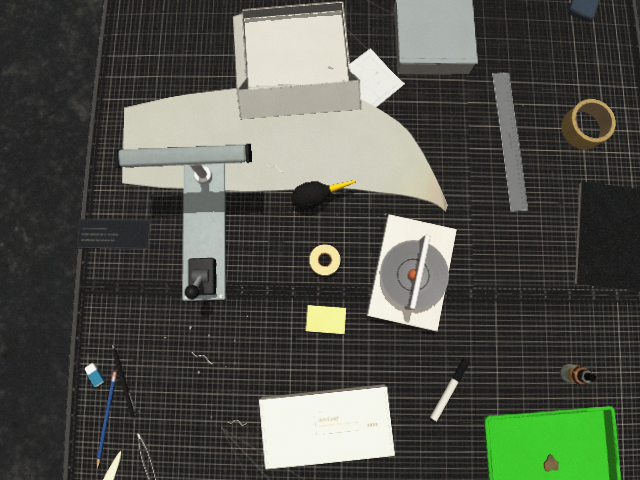

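The scene view shows the lamp at left centre, with its toggle ball near (225,194). The dish is on the slab near (365,318). In the top view the toggle ball is at (192,291), the dish at (414,275), the tape at (324,260), the pad at (326,320) and the blower at (312,194).

```bash
python3 - <<'E'
from h import *
t=cv2.imread('pics/top0.png');s=cv2.imread('pics/scene0.png')
a=cv2.resize(t[225:315,150:240],(400,400),interpolation=cv2.INTER_CUBIC)
b=cv2.resize(t[205:340,355:470],None,fx=400/135,fy=400/135,interpolation=cv2.INTER_CUBIC)
c=cv2.resize(s[170:250,205:345],(400,228),interpolation=cv2.INTER_CUBIC)
d=cv2.resize(s[260:380,290:440],(400,320),interpolation=cv2.INTER_CUBIC)
o=np.zeros((600,800,3),np.uint8);o[:300,:300]=cv2.resize(a,(300,300));o[:300,400:400+256]=cv2.resize(b,(256,300));o[300:528,:400]=cv2.convertScaleAbs(c,alpha=1.6);o[280:600,400:]=d
cv2.imwrite('pics/z0.png',o)
T=dict(np.load('pics/top0.npz'));S=dict(np.load('pics/scene0.npz'))
def big(m):
    cs,_=cv2.findContours(m.astype(np.uint8),cv2.RETR_EXTERNAL,cv2.CHAIN_APPROX_NONE); return max(cs,key=cv2.contourArea)
hsv=cv2.cvtColor(t,cv2.COLOR_BGR2HSV)
# slab
m=np.zeros(t.shape[:2],np.uint8); m[205:340,360:465]=((hsv[...,2]>100))[205:340,360:465]*255
r=cv2.minAreaRect(cv2.convexHull(big(m)));B=cv2.boxPoints(r);W=np.array([onz(T,p,.03)[:2] for p in B]);print('slab px',B.tolist(),'W',W.round(4).tolist(),'sides',np.linalg.norm(np.diff(W,axis=0),axis=1),'mid',W.mean(0))
# foot plate
m[:]=0; 
lo=(hsv[...,2]>90)&(hsv[...,1]>15)&(hsv[...,1]<90)
m[165:305,175:235]=lo[165:305,175:235]*255
c=big(m);r=cv2.minAreaRect(c);B=cv2.boxPoints(r);W=np.array([onz(T,p,.01)[:2] for p in B]);print('plate',B.tolist(),W.round(4).tolist(),np.linalg.norm(np.diff(W,axis=0),axis=1))
# ball clay
for nm,I,im in(('top',T,t),('scene',S,s)):
    h=cv2.cvtColor(im,cv2.COLOR_BGR2HSV);mm=((h[...,0]<12)&(h[...,1]>120)&(h[...,2]>60))
    mm[:250]=0;mm[340:]=0;mm[:,:330]=0;mm[:,450:]=0
    M=cv2.moments(mm.astype(np.uint8),True);print(nm,M['m00'],uv:=(M['m10']/M['m00'],M['m01']/M['m00']),onz(I,uv,.049))
for nm,uv,z in(('tape',(324,260),.019),('pad',(326,320),.012),('blower',(312,194),.03),('bartop a',(427,237),.113),('bartop b',(414,306),.113)): print(nm,onz(T,uv,z))
E
```

```text
slab px [[363.76971435546875, 314.6837158203125], [387.5787353515625, 209.5272674560547], [462.9417724609375, 226.590576171875], [439.13275146484375, 331.74700927734375]] W [[0.4874, -0.0868], [0.6909, -0.1324], [0.6597, -0.2791], [0.4574, -0.2293]] sides [0.20854451 0.15005816 0.20836176] mid [ 0.57385278 -0.18190675]
plate [[224.0, 165.0], [234.0, 165.0], [234.0, 191.0], [224.0, 191.0]] [[0.7824, 0.1947], [0.7826, 0.1743], [0.7285, 0.172], [0.7283, 0.1921]] [0.02034939 0.05411175 0.02016831]
top 65.0 (412.0769230769231, 273.75384615384615) [ 0.56461148 -0.1753905   0.049     ]
scene 83.0 (362.28915662650604, 314.5421686746988) [ 0.56312905 -0.18017796  0.049     ]
tape [ 0.59143829 -0.01023197  0.019     ]
pad [ 0.47631188 -0.01587936  0.012     ]
blower [0.71953271 0.01521024 0.03      ]
bartop a [ 0.62416694 -0.19093981  0.113     ]
bartop b [ 0.50259462 -0.16672454  0.113     ]
```

View pics/z0.png

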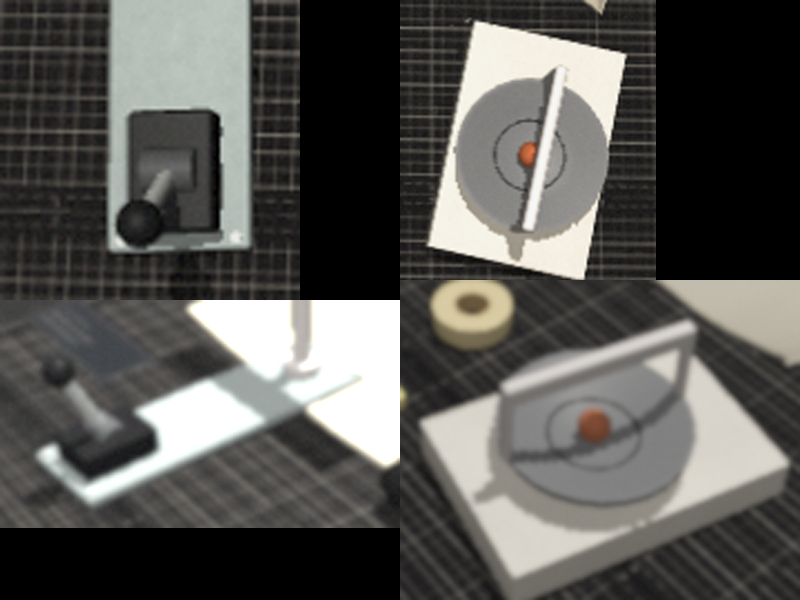

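```bash
python3 - <<'E'
from h import *
t=cv2.imread('pics/top0.png');T=dict(np.load('pics/top0.npz'));S=dict(np.load('pics/scene0.npz'))
def tri(a,b):
    (c1,d1),(c2,d2)=ray(T,a),ray(S,b)
    A=np.c_[d1,-d2];x=np.linalg.lstsq(A,c2-c1,rcond=None)[0];p,q=c1+d1*x[0],c2+d2*x[1];return (p+q)/2,np.linalg.norm(p-q)
print('tip',tri((191.7,291.6),(225.3,194.9)), 'ontop z.102',onz(T,(191.7,291.6),.102))
W=np.array([onz(T,p,.03)[:2] for p in[(388.7,214.9),(456.5,228.8),(436.8,330.3),(367.6,315.5)]]);print('slab',W,np.linalg.norm(W-np.roll(W,1,0),axis=1),W.mean(0));d=W[0]+W[1]-W[2]-W[3];print('yaw',np.degrees(np.arctan2(d[1],d[0])))
for uv in[(182.4,299.7),(225,299.1),(183,225),(225.3,225)]:print('plate',onz(T,uv,.01))
# housing top corners z .035
for uv in[(128,110),(218,110),(218,205)]:print('hous',onz(T,(150+uv[0]/3.333,225+uv[1]/3.333),.035))
# bar: bright pixels
m=np.zeros(t.shape[:2],np.uint8);m[232:312,405:435]=(t.min(2)[232:312,405:435]>185)*255
c=max(cv2.findContours(m,0,1)[0],key=cv2.contourArea);r=cv2.minAreaRect(c);B=cv2.boxPoints(r);W=np.array([onz(T,p,.113)[:2] for p in B]);print('bar',B.round(1).tolist(),W.round(4).tolist(),np.linalg.norm(W-np.roll(W,1,0),axis=1),W.mean(0))
print('bar mid tri', [ (tri(a,b)) for a,b in [((429.1,235.1),(400-0,279)),((413.4,307.9),(330,296))]])
E
```

```text
tip (array([0.52156335, 0.22322699, 0.10335258]), np.float64(0.0006883141466536196)) ontop z.102 [0.52132444 0.22372249 0.102     ]
slab [[ 0.68029514 -0.13448224]
 [ 0.65511875 -0.26637378]
 [ 0.46002844 -0.22494467]
 [ 0.48599314 -0.09404584]] [0.19846503 0.13427296 0.19944072 0.13344912] [ 0.57035887 -0.17996163]
yaw -11.872901484217056
plate [0.50986107 0.2644039  0.01      ]
plate [0.51278598 0.18076569 0.01      ]
plate [0.65780812 0.27123238 0.01      ]
plate [0.65903849 0.18636969 0.01      ]
hous [0.58896465 0.25022219 0.035     ]
hous [0.58987718 0.19790583 0.035     ]
hous [0.53532567 0.19548083 0.035     ]
bar [[405.0, 232.0], [434.0, 232.0], [434.0, 307.0], [405.0, 307.0]] [[0.6325, -0.152], [0.6333, -0.2035], [0.5013, -0.2016], [0.5007, -0.1511]] [0.13182719 0.05156892 0.13203686 0.05052051] [ 0.56695172 -0.17704229]
bar mid tri [(array([ 0.62868776, -0.19602261,  0.10728251]), np.float64(0.00018899222746197476)), (array([ 0.50021602, -0.16508003,  0.12022999]), np.float64(0.0026498653848058837))]
```

```bash
cat >> h.py <<'E'
from scipy.spatial.transform import Rotation as Ro
def to(P,yaw=None):
    s=robot.state();R=Ro.from_quat(s["ee_rot"]).as_matrix();d=R.T@(np.array(P)-s["position"])*1000
    y=np.degrees(np.arctan2(R[1,0],R[0,0]));tw=0 if yaw is None else -((yaw-y+180)%360-180)
    print('shift mm',d.round(1),'twist',round(tw,2),'yaw',round(y,2),'pos',s["position"].round(4),'F',s["ft_force"].round(1),'gap',round(s["finger_gap"],4),'t',s["time_s"],'tilt',(R[:,2]).round(4))
E
python3 - <<'E'
from h import *
to((.45,.22,.231),182.4)
t=cv2.imread('pics/top0.png');T=dict(np.load('pics/top0.npz'))
# bar rows: per-row bright run
g=t.min(2).astype(int);pts=[]
for v in range(242,304,3):
    u0=427+(v-237)*(414-427)/(306-237)
    r=g[v,int(u0)-9:int(u0)+10];w=np.clip(r-175,0,None);pts.append((int(u0)-9+(w*np.arange(19)).sum()/max(w.sum(),1),v))
pts=np.array(pts);W=np.array([onz(T,p,.113)[:2] for p in pts]);k=np.polyfit(W[:,0],W[:,1],1);print(W.round(4)[::4],'yaw',np.degrees(np.arctan(k[0])),'y at .564',np.polyval(k,.564),'res',np.std(W[:,1]-np.polyval(k,W[:,0])))
E
```

```text
shift mm [-389.1 -309.     0. ] twist -15.4 yaw 167.0 pos [0.1404 0.6085 0.2306] F [-0.6 -0.2  0.4] gap 0.0852 t 0.1 tilt [-3.0e-04 -1.3e-03 -1.0e+00]
[[ 0.6153 -0.1953]
 [ 0.5938 -0.1842]
 [ 0.5725 -0.1797]
 [ 0.5514 -0.1749]
 [ 0.5304 -0.1703]
 [ 0.5095 -0.1656]] yaw -13.839860869320336 y at .564 -0.178266750643059 res 0.0014009774824786955
```

```bash
python3 - <<'E'
import cv2
s=cv2.imread('pics/scene0.png');cv2.imwrite('pics/z1.png',cv2.resize(s[265:375,310:420],(600,600),interpolation=cv2.INTER_CUBIC))
E
```

```text
(no output)
```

View pics/z1.png

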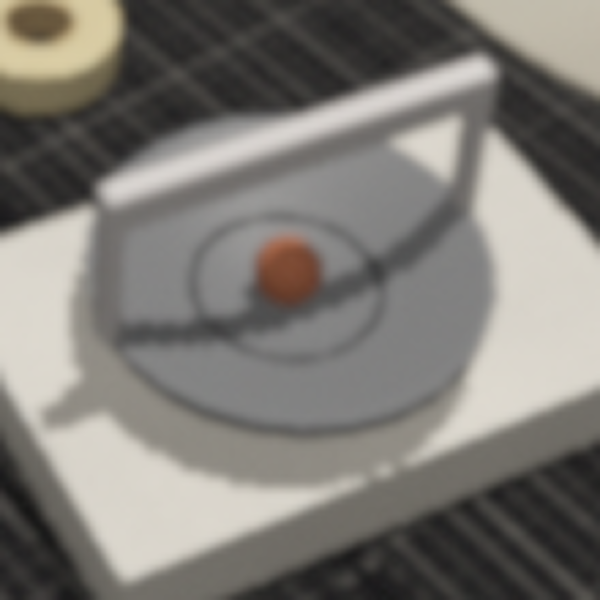

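Call:
{"op": "play_rows", "data": {"plan": [[-50, -40, 0, -4], [-100, -80, 0, -8], [-150, -120, 0, -12], [-190, -150, 0, -15.4], [-230, -180, 0, -15.4]], "jaw": 0}}

```text
time_s: 0.72
position: [0.325, 0.3801, 0.2312]
ee_rot: [-0.021, 1.0, -0.0, -0.0]
ft_force: [-0.2, 1.0, 0.5]
finger_gap: 0.0
```

```bash
python3 - <<'E'
from h import *
to((.45,.22,.18),182.4)
S=dict(np.load('pics/scene0.npz'))
a,b=onz(S,(329.8,300.2),.113),onz(S,(399.3,276.9),.113);print(a,b,np.linalg.norm(a-b),(a+b)/2)
E
```

```text
shift mm [-118.2 -165.2   51.2] twist 0.03 yaw -177.57 pos [0.325  0.3801 0.2312] F [-0.2  1.   0.5] gap 0.0 t 0.725 tilt [-2.e-04 -3.e-04 -1.e+00]
[ 0.49998098 -0.16723493  0.113     ] [ 0.62659258 -0.19560427  0.113     ] 0.1297509835265494 [ 0.56328678 -0.1814196   0.113     ]
```

Call:
{"op": "play_rows", "data": {"plan": [[-40, -50, 10, 0], [-80, -100, 20, 0], [-110, -140, 30, 0], [-118, -160, 40, 0], [-118, -165, 51, 0]]}}

```text
time_s: 1.35
position: [0.4494, 0.2208, 0.1797]
ee_rot: [-0.02, 1.0, -0.0, -0.0]
ft_force: [-0.5, 0.0, 0.4]
finger_gap: -0.0001
```

```bash
python3 - <<'E'
from h import *
to((.46,.2215,.092),182.4)
shot('scene','pics/s1.png');shot('top','pics/t1.png')
s=cv2.imread('pics/s1.png');t=cv2.imread('pics/t1.png')
o=np.hstack([cv2.resize(s[80:260,140:340],(400,360)),cv2.resize(t[220:420,130:330],(400,400))[:360]]);cv2.imwrite('pics/z2.png',o)
E
```

```text
shift mm [-10.7   0.3  87.7] twist -0.14 yaw -177.74 pos [0.4494 0.2208 0.1797] F [-0.5  0.   0.4] gap -0.0001 t 1.35 tilt [-4.e-04 -1.e-04 -1.e+00]
```

View pics/z2.png

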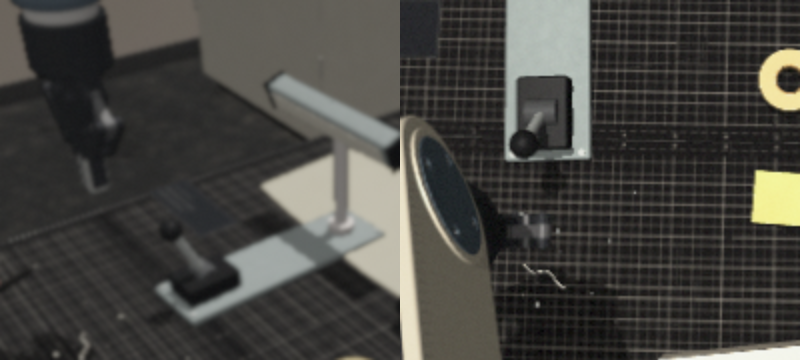

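The shut fingers stand in front of the toggle ball, about 60 mm short of it and higher. The way down is clear.

Call:
{"op": "play_rows", "data": {"plan": [[0, 0, 30, 0], [0, 0, 60, 0], [-3, 1, 80, 0], [-5, 1, 88, 0], [-10, 1, 88, 0]]}}

```text
time_s: 2.08
position: [0.4585, 0.224, 0.0923]
ee_rot: [-0.022, 1.0, -0.0, -0.0]
ft_force: [0.2, 0.1, -0.0]
finger_gap: 0.0003
```

Call:
{"op": "play_rows", "data": {"plan": [[-15, 0, 0, 0], [-30, 0, 0, 0], [-45, 0, 0, 0], [-55, 0, 0, 0], [-60, 0, 0, 0]]}}

```text
time_s: 2.7
position: [0.5195, 0.2258, 0.0923]
ee_rot: [-0.021, 1.0, 0.0, 0.0]
ft_force: [-0.9, 0.2, 0.9]
finger_gap: 0.0002
```

```bash
python3 - <<'E'
from h import *
to((.574,.2255,.092),182.4)
E
```

```text
shift mm [-54.4  -2.6   0.3] twist -0.02 yaw -177.62 pos [0.5195 0.2258 0.0923] F [-0.9  0.2  0.9] gap 0.0002 t 2.7 tilt [ 0.e+00  1.e-04 -1.e+00]
```

Call:
{"op": "play_rows", "data": {"plan": [[-12, 0, 0, 0], [-24, 0, 0, 0], [-34, 0, 0, 0], [-42, 0, 0, 0], [-48, 0, 0, 0]]}}

```text
time_s: 3.32
position: [0.5672, 0.2279, 0.0921]
ee_rot: [-0.021, 1.0, -0.0, -0.0]
ft_force: [-1.7, -0.0, -0.6]
finger_gap: 0.0001
```

Call:
{"op": "play_rows", "data": {"plan": [[-1.5, 0, 0, 0], [-3, 0, 0, 0], [-4.5, 0, 0, 0], [-6, 0, 0, 0], [-6, 0, 0, 0]]}}

```text
time_s: 3.95
position: [0.5698, 0.2279, 0.0919]
ee_rot: [-0.021, 1.0, -0.001, -0.003]
ft_force: [-10.1, 0.2, 4.7]
finger_gap: -0.0001
```

```bash
python3 - <<'E'
from h import *
to((.58,.2255,.092),182.4)
shot('scene','pics/s2.png');shot('top','pics/t2.png')
s=cv2.imread('pics/s2.png');t=cv2.imread('pics/t2.png')
o=np.hstack([cv2.resize(s[110:260,180:330],(400,400),interpolation=2),cv2.resize(t[180:330,130:280],(400,400),interpolation=2)]);cv2.imwrite('pics/z3.png',o)
E
```

```text
shift mm [-10.1  -2.8  -0.2] twist 0.0 yaw -177.6 pos [0.5698 0.2279 0.0919] F [-10.1   0.2   4.7] gap -0.0001 t 3.95 tilt [-0.0061 -0.0012 -1.    ]
```

View pics/z3.png

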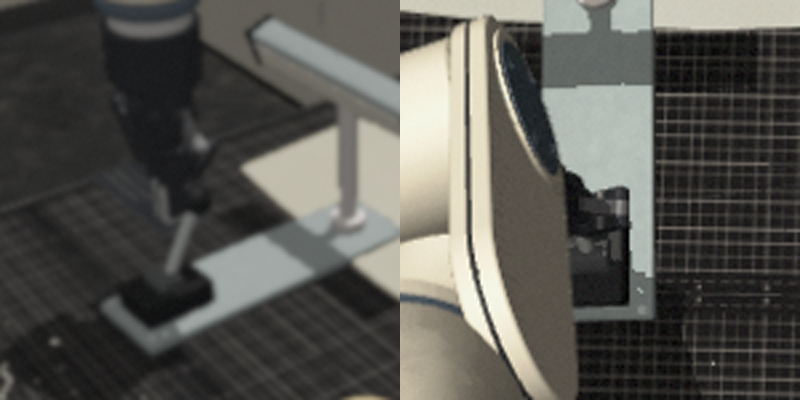

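The force rose to 10 N once the tip stopped near where it should end, so this looks like the stop. I'll press slightly more to confirm, then back off.

Call:
{"op": "play_rows", "data": {"plan": [[-1, 0, 0, 0], [-2, 0, 0, 0], [-3, 0, 0, 0], [-3, 0, 0, 0], [-3, 0, 0, 0]]}}

```text
time_s: 4.68
position: [0.5701, 0.2279, 0.0918]
ee_rot: [-0.021, 1.0, -0.001, -0.006]
ft_force: [-19.4, 1.2, 10.8]
finger_gap: 0.0
```

Call:
{"op": "play_rows", "data": {"plan": [[8, 0, 0, 0], [20, 0, 0, 0], [40, 0, 0, 0], [60, 0, -20, 0], [70, 0, -70, 0]]}}

```text
time_s: 5.3
position: [0.5032, 0.2245, 0.161]
ee_rot: [-0.021, 1.0, -0.001, -0.002]
ft_force: [-0.1, 0.3, 0.8]
finger_gap: -0.0002
```

```bash
python3 - <<'E'
from h import *
to((.563,-.18,.2),167.7)
shot('scene','pics/s3.png');shot('top','pics/t3.png')
s=cv2.imread('pics/s3.png');t=cv2.imread('pics/t3.png')
o=np.hstack([cv2.resize(s[110:260,180:330],(400,400),interpolation=2),cv2.resize(t[180:330,130:280],(400,400),interpolation=2)]);cv2.imwrite('pics/z4.png',o)
S=dict(np.load('pics/s3.npz'))
T=dict(np.load('pics/t3.npz'))
print(proj(S,[(.598,.2255,.102)]),proj(T,[(.598,.2255,.102)]))
E
```

```text
shift mm [ -42.5 -406.8  -38.4] twist 14.72 yaw -177.58 pos [0.5032 0.2245 0.161 ] F [-0.1  0.3  0.8] gap -0.0002 t 5.3 tilt [-0.0045 -0.0021 -1.    ]
[[254.9264356  184.09821841]] [[192.88027717 248.71605537]]
```

View pics/z4.png

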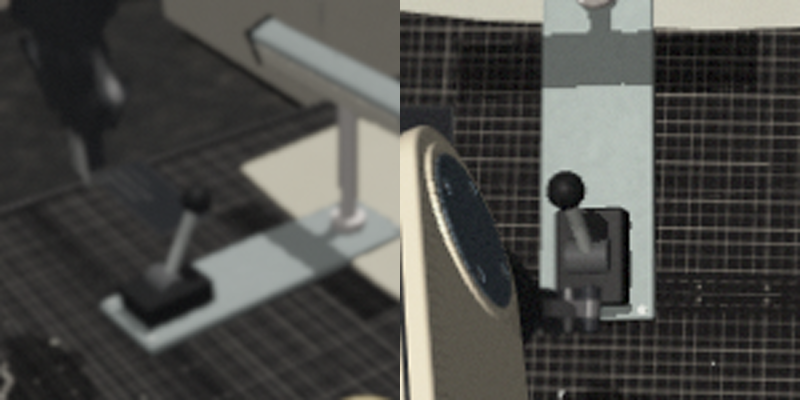

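```bash
python3 - <<'E'
from h import *
for f in('0','3'):
    pass
def blob(im,u0,v0,r=16):
    g=im[v0-r:v0+r,u0-r:u0+r].max(2);return g
T0=dict(np.load('pics/top0.npz'));T3=dict(np.load('pics/t3.npz'));S0=dict(np.load('pics/scene0.npz'));S3=dict(np.load('pics/s3.npz'))
def tri(I,a,J,b):
    (c1,d1),(c2,d2)=ray(I,a),ray(J,b)
    x=np.linalg.lstsq(np.c_[d1,-d2],c2-c1,rcond=None)[0];p,q=c1+d1*x[0],c2+d2*x[1];return (p+q)/2,np.linalg.norm(p-q)
a=tri(T0,(191.7,291.6),S0,(225.3,194.9));b=tri(T3,(192.2,250.5),S3,(253.5,185.2));print(a,b,b[0]-a[0])
E
```

```text
(array([0.52156335, 0.22322699, 0.10335258]), np.float64(0.0006883141466536196)) (array([0.59508299, 0.22726054, 0.09931807]), np.float64(6.276488639979925e-05)) [ 0.07351964  0.00403355 -0.00403451]
```

Toggle: the contact force ratio Fz/Fx was 0.56, close to tan 0.5 = 0.55, and the tip did not move between 10 and 19 N. The lever is at its stop, fully on. Next I go over the dish.

Call:
{"op": "play_rows", "data": {"plan": [[-5, -50, -30, 4], [-12, -105, -39, 8], [-20, -160, -39, 12], [-25, -210, -39, 14.7], [-30, -250, -39, 14.7]], "jaw": 40}}

```text
time_s: 6.02
position: [0.5466, -0.0253, 0.2012]
ee_rot: [0.108, 0.994, -0.0, 0.001]
ft_force: [-0.1, 0.5, -1.0]
finger_gap: 0.04
```

```bash
python3 - <<'E'
from h import *
to((.5635,-.18,.2),167.7)
E
```

```text
shift mm [ -49.7 -147.5    1.2] twist -0.08 yaw 167.62 pos [ 0.5466 -0.0253  0.2012] F [-0.1  0.5 -1. ] gap 0.04 t 6.025 tilt [ 1.1e-03 -3.0e-04 -1.0e+00]
```

Call:
{"op": "play_rows", "data": {"plan": [[-15, -45, 0, 0], [-30, -90, 0, 0], [-42, -125, 0, 0], [-48, -142, 0, 0], [-50, -147.5, 1, 0]]}}

```text
time_s: 6.65
position: [0.5638, -0.1784, 0.2001]
ee_rot: [0.108, 0.994, 0.0, 0.0]
ft_force: [-0.4, 0.2, 0.0]
finger_gap: 0.0398
```

Call:
{"op": "play_rows", "data": {"plan": [[0, 0, 20, 0], [0, 0, 40, 0], [0, 0, 55, 0], [0, 0, 60, 0], [0, 0, 60, 0]]}}

```text
time_s: 7.28
position: [0.5638, -0.1775, 0.1402]
ee_rot: [0.107, 0.994, 0.0, -0.0]
ft_force: [-0.2, 0.3, 0.7]
finger_gap: 0.0402
```

```bash
python3 - <<'E'
from h import *
to((.5635,-.18,.086),167.7)
shot('scene','pics/s4.png');shot('top','pics/t4.png')
s=cv2.imread('pics/s4.png');t=cv2.imread('pics/t4.png')
o=np.hstack([cv2.resize(s[240:390,290:440],(400,400),interpolation=2),cv2.resize(t[200:350,340:490],(400,400),interpolation=2)]);cv2.imwrite('pics/z5.png',o)
E
```

```text
shift mm [-0.2 -2.5 54.2] twist 0.03 yaw 167.73 pos [ 0.5638 -0.1775  0.1402] F [-0.2  0.3  0.7] gap 0.0402 t 7.275 tilt [-3.e-04  2.e-04 -1.e+00]
```

View pics/z5.png

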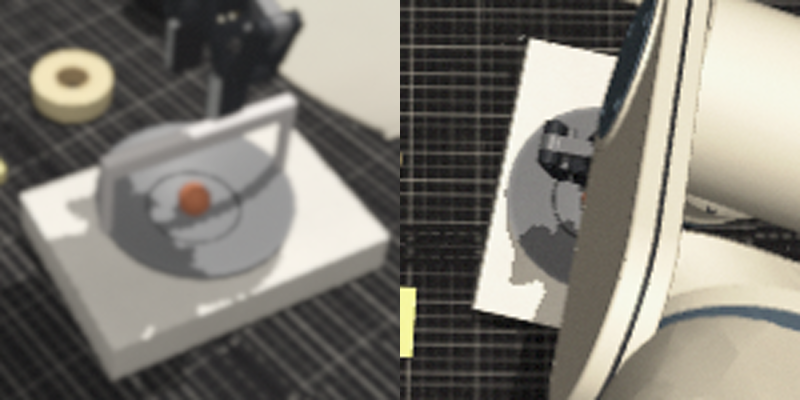

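Call:
{"op": "play_rows", "data": {"plan": [[0, -1, 8, 0], [0, -2, 16, 0], [0, -2.5, 22, 0], [0, -2.5, 24, 0], [0, -2.5, 24, 0]]}}

```text
time_s: 8.0
position: [0.5632, -0.1804, 0.1161]
ee_rot: [0.107, 0.994, 0.0, -0.0]
ft_force: [0.7, -0.8, 0.4]
finger_gap: 0.0399
```

```bash
python3 - <<'E'
from h import *
to((.5635,-.18,.086),167.7)
I=shot('scene','pics/s5.png')
s=cv2.imread('pics/s5.png')
cv2.imwrite('pics/z6.png',cv2.resize(s[240:330,310:430],(800,600),interpolation=2))
st=robot.state();R=Ro.from_quat(st["ee_rot"]).as_matrix()
for o in(-34,-20,0,20,34): print(o,((proj(I,[st["position"]+R@[0,o/1000,-.006]])[0]-[310,240])*6.667).round(0))
E
```

```text
shift mm [-0.3  0.4 30.1] twist 0.0 yaw 167.7 pos [ 0.5632 -0.1804  0.1161] F [ 0.7 -0.8  0.4] gap 0.0399 t 8.0 tilt [-4.e-04  1.e-04 -1.e+00]
-34 [444. 383.]
-20 [413. 345.]
0 [371. 291.]
20 [330. 240.]
34 [302. 205.]
```

View pics/z6.png

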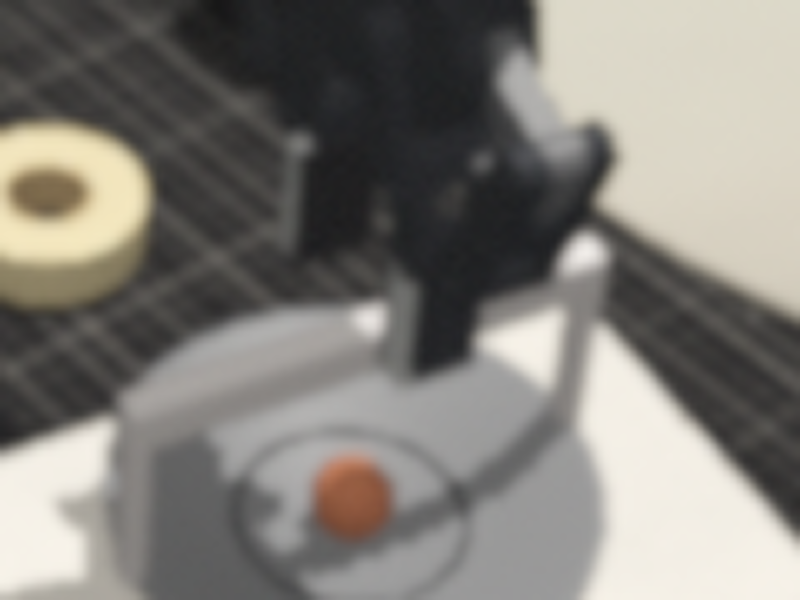

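The fingers straddle the bar about centrally in the scene view: near finger foot at (375,296), bar between, ball still in the ring's middle. I go down to grasp height and narrow the jaw.

Call:
{"op": "play_rows", "data": {"plan": [[0, 0, 8, 0], [0, 0, 16, 0], [0, 0, 24, 0], [0, 0, 29, 0], [0, 0, 30, 0]]}}

```text
time_s: 8.68
position: [0.563, -0.1803, 0.0857]
ee_rot: [0.107, 0.994, 0.0, -0.0]
ft_force: [0.8, 0.1, 0.4]
finger_gap: 0.0396
```

Call:
{"op": "play_rows", "data": {"plan": [[0, 0, 0, 0], [0, 0, 0, 0], [0, 0, 0, 0], [0, 0, 0, 0], [0, 0, 0, 0]], "jaw": 20, "grip_force": 30}}

```text
time_s: 9.3
position: [0.5633, -0.1804, 0.0864]
ee_rot: [0.107, 0.994, -0.0, 0.0]
ft_force: [-0.0, 0.6, -0.1]
finger_gap: 0.02
```

```bash
python3 - <<'E'
from h import *
to((.5635,-.18,.086),167.7)
I=shot('scene','pics/s6.png')
s=cv2.imread('pics/s6.png')
cv2.imwrite('pics/z7.png',cv2.resize(s[255:345,310:430],(800,600),interpolation=2))
E
```

```text
shift mm [-0.1  0.4  0.4] twist 0.01 yaw 167.71 pos [ 0.5633 -0.1804  0.0864] F [-0.   0.6 -0.1] gap 0.02 t 9.3 tilt [ 1.e-04 -1.e-04 -1.e+00]
```

View pics/z7.png

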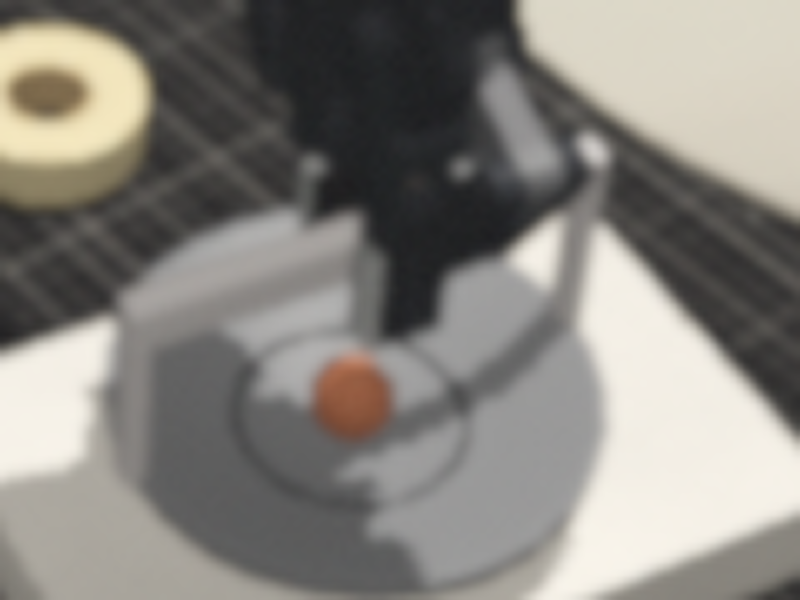

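Both pads straddle the bar without touching it, and the ball is centred. I close the jaw in small steps.

Call:
{"op": "play_rows", "data": {"plan": [[0, 0, 0, 0], [0, 0, 0, 0], [0, 0, 0, 0], [0, 0, 0, 0], [0, 0, 0, 0]], "jaw": 15}}

```text
time_s: 9.98
position: [0.5632, -0.1804, 0.0863]
ee_rot: [0.107, 0.994, 0.0, -0.0]
ft_force: [-0.0, -0.3, 0.5]
finger_gap: 0.0151
```

Call:
{"op": "play_rows", "data": {"plan": [[0, 0, 0, 0], [0, 0, 0, 0], [0, 0, 0, 0], [0, 0, 0, 0], [0, 0, 0, 0]], "jaw": 12}}

```text
time_s: 10.6
position: [0.5633, -0.1803, 0.0863]
ee_rot: [0.107, 0.994, 0.0, 0.0]
ft_force: [-0.8, 1.3, 0.1]
finger_gap: 0.0121
```

Call:
{"op": "play_rows", "data": {"plan": [[0, 0, 0, 0], [0, 0, 0, 0], [0, 0, 0, 0], [0, 0, 0, 0], [0, 0, 0, 0]], "jaw": 5, "grip_force": 40}}

```text
time_s: 11.22
position: [0.5632, -0.1804, 0.0862]
ee_rot: [0.107, 0.994, -0.0, -0.0]
ft_force: [0.1, 0.9, -1.2]
finger_gap: 0.0089
```

```bash
python3 - <<'E'
from h import *
to((.5635,-.18,.186),167.7)
I=shot('scene','pics/s7.png')
s=cv2.imread('pics/s7.png')
cv2.imwrite('pics/z8.png',cv2.resize(s[255:345,310:430],(800,600),interpolation=2))
E
```

```text
shift mm [ -0.2   0.5 -99.8] twist 0.0 yaw 167.7 pos [ 0.5632 -0.1804  0.0862] F [ 0.1  0.9 -1.2] gap 0.0089 t 11.225 tilt [-2.e-04  0.e+00 -1.e+00]
```

View pics/z8.png

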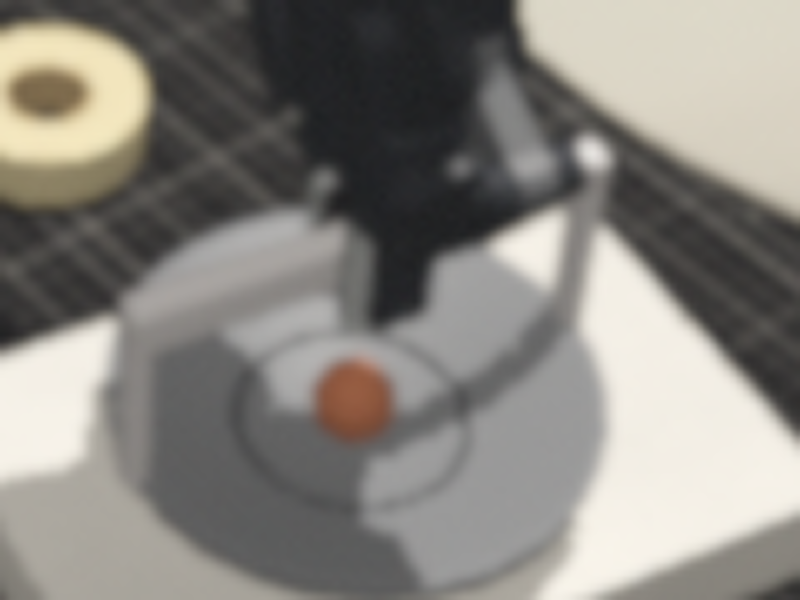

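The jaw stopped at 8.9 mm on the bar, the dish has not shifted and the ball is in the middle. I lift slowly.

Call:
{"op": "play_rows", "data": {"plan": [[0, 0, 0, 0], [0, 0, -0.5, 0], [0, 0, -1.5, 0], [0, 0, -3, 0], [0, 0, -5, 0]], "grip_force": 60}}

```text
time_s: 11.9
position: [0.5632, -0.1804, 0.0914]
ee_rot: [0.107, 0.994, 0.0, -0.0]
ft_force: [0.4, -0.1, -1.3]
finger_gap: 0.0089
```

Call:
{"op": "play_rows", "data": {"plan": [[0, 0, -2, 0], [0, 0, -4, 0], [0, 0, -6, 0], [0, 0, -8, 0], [0, 0, -10, 0]]}}

```text
time_s: 12.52
position: [0.5633, -0.1804, 0.1015]
ee_rot: [0.107, 0.994, -0.0, 0.0]
ft_force: [-0.2, 0.2, -2.9]
finger_gap: 0.009
```

```bash
python3 - <<'E'
from h import *
to((.5635,-.18,.186),167.7)
I=shot('scene','pics/s8.png')
s=cv2.imread('pics/s8.png')
cv2.imwrite('pics/z9.png',cv2.resize(s[225:375,280:480],(800,600),interpolation=2))
E
```

```text
shift mm [ -0.2   0.4 -84.5] twist 0.01 yaw 167.71 pos [ 0.5633 -0.1804  0.1015] F [-0.2  0.2 -2.9] gap 0.009 t 12.525 tilt [ 0. -0. -1.]
```

View pics/z9.png

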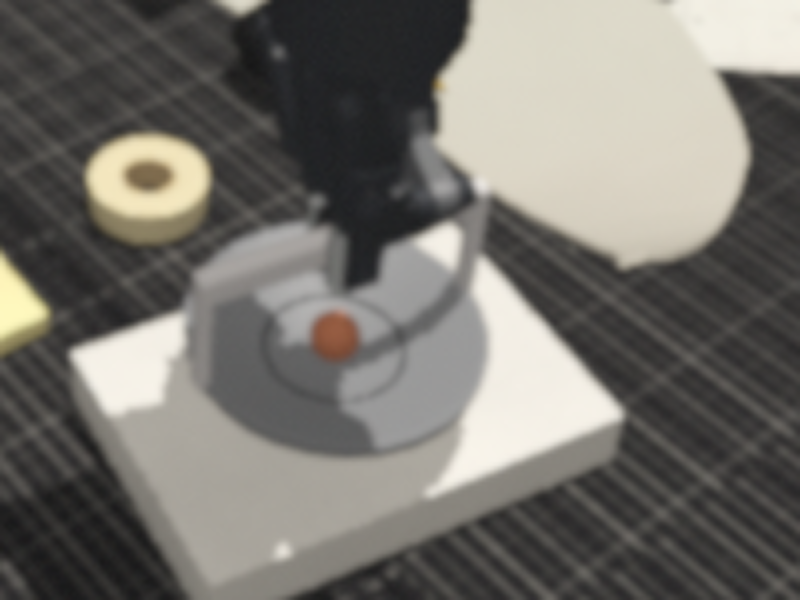

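The dish is about 15 mm up and level, with the ball centred. On up.

Call:
{"op": "play_rows", "data": {"plan": [[0, 0, -3, 0], [0, 0, -7, 0], [0, 0, -11, 0], [0, 0, -15, 0], [0, 0, -19, 0]]}}

```text
time_s: 13.2
position: [0.5633, -0.1804, 0.1207]
ee_rot: [0.107, 0.994, -0.0, 0.0]
ft_force: [-0.4, 0.0, -1.6]
finger_gap: 0.0091
```

Call:
{"op": "play_rows", "data": {"plan": [[0, 0, -4, 0], [0, 0, -8, 0], [0, 0, -12, 0], [0, 0, -16, 0], [0, 0, -20, 0]]}}

```text
time_s: 13.82
position: [0.5632, -0.1804, 0.1406]
ee_rot: [0.107, 0.994, -0.0, -0.0]
ft_force: [0.3, -0.4, -2.4]
finger_gap: 0.0087
```

Call:
{"op": "play_rows", "data": {"plan": [[0, 0, -4, 0], [0, 0, -8, 0], [0, 0, -12, 0], [0, 0, -16, 0], [0, 0, -20, 0]]}}

```text
time_s: 14.45
position: [0.5632, -0.1804, 0.1606]
ee_rot: [0.107, 0.994, -0.0, -0.0]
ft_force: [1.0, -1.0, -1.6]
finger_gap: 0.0089
```

Call:
{"op": "play_rows", "data": {"plan": [[0, 0, -4, 0], [0, 0, -8, 0], [0, 0, -12, 0], [0, 0, -16, 0], [0, 0, -19, 0]]}}

```text
time_s: 15.08
position: [0.5633, -0.1804, 0.1796]
ee_rot: [0.107, 0.994, -0.0, 0.0]
ft_force: [-0.3, -0.1, -2.2]
finger_gap: 0.009
```

Call:
{"op": "play_rows", "data": {"plan": [[0, 0, -2.5, 0], [0, 0, -4.5, 0], [0, 0, -6, 0], [0, 0, -6.5, 0], [0, 0, -6.5, 0]]}}

```text
time_s: 15.7
position: [0.5632, -0.1803, 0.1858]
ee_rot: [0.107, 0.994, 0.0, -0.0]
ft_force: [-0.2, -0.0, -1.9]
finger_gap: 0.0091
```

```bash
python3 - <<'E'
from h import *
to((.5635,-.18,.186),77.7)
I=shot('scene','pics/s9.png')
s=cv2.imread('pics/s9.png')
cv2.imwrite('pics/z10.png',cv2.resize(s[195:345,280:480],(800,600),interpolation=2))
print(robot.state()["joint_positions"])
E
```

```text
shift mm [-0.2  0.4 -0.2] twist 90.01 yaw 167.71 pos [ 0.5632 -0.1803  0.1858] F [-0.2 -0.  -1.9] gap 0.0091 t 15.7 tilt [-1.e-04  0.e+00 -1.e+00]
[-3.29980437e-01  4.29812807e-01  1.74037934e+00 -4.29181825e-05
  9.71533440e-01 -1.68623577e+00]
```

View pics/z10.png

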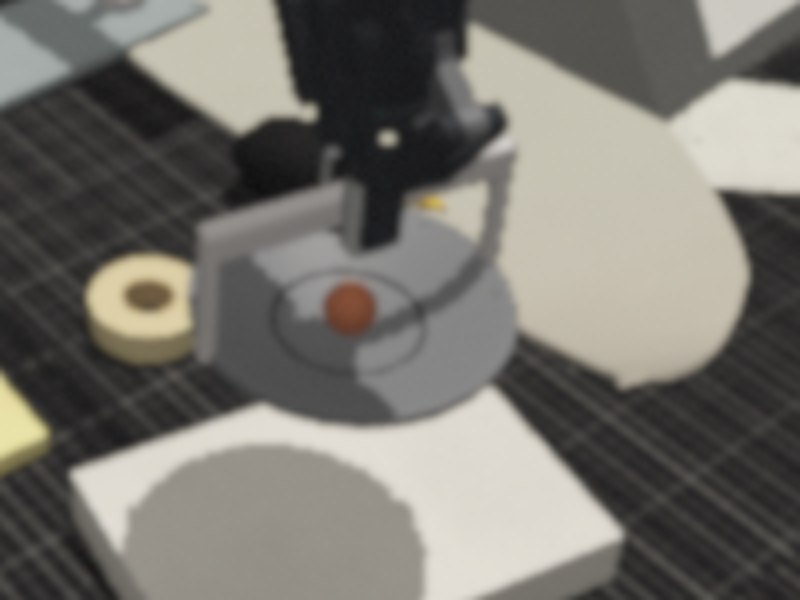

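The dish is 99.6 mm up and level, with the ball in the middle. I turn it smoothly by +90° of twist.

Call:
{"op": "play_rows", "data": {"plan": [[0, 0, 0, 0.3], [0, 0, 0, 0.9], [0, 0, 0, 1.8], [0, 0, 0, 3], [0, 0, 0, 4.5]]}}

```text
time_s: 16.38
position: [0.5632, -0.1804, 0.1858]
ee_rot: [0.147, 0.989, -0.0, -0.0]
ft_force: [1.1, -0.4, -2.1]
finger_gap: 0.0086
```

Call:
{"op": "play_rows", "data": {"plan": [[0, 0, 0, 2], [0, 0, 0, 4], [0, 0, 0, 6.5], [0, 0, 0, 9], [0, 0, 0, 11.5]]}}

```text
time_s: 17.0
position: [0.5633, -0.1804, 0.1858]
ee_rot: [0.246, 0.969, -0.0, 0.0]
ft_force: [-0.3, 0.0, -1.6]
finger_gap: 0.0088
```

Call:
{"op": "play_rows", "data": {"plan": [[0, 0, 0, 2.5], [0, 0, 0, 5], [0, 0, 0, 7.5], [0, 0, 0, 10], [0, 0, 0, 12.5]]}}

```text
time_s: 17.62
position: [0.5632, -0.1804, 0.1858]
ee_rot: [0.35, 0.937, -0.0, -0.0]
ft_force: [0.2, -0.6, -1.4]
finger_gap: 0.009
```

Call:
{"op": "play_rows", "data": {"plan": [[0, 0, 0, 2.5], [0, 0, 0, 5], [0, 0, 0, 7.5], [0, 0, 0, 10], [0, 0, 0, 12.5]]}}

```text
time_s: 18.25
position: [0.5632, -0.1803, 0.1858]
ee_rot: [0.45, 0.893, 0.0, -0.0]
ft_force: [0.0, -0.5, -2.1]
finger_gap: 0.0089
```

```bash
python3 - <<'E'
from h import *
to((.5635,-.18,.186),77.7)
I=shot('scene','pics/s10.png')
s=cv2.imread('pics/s10.png')
cv2.imwrite('pics/z11.png',cv2.resize(s[195:345,280:480],(800,600),interpolation=2))
E
```

```text
shift mm [ 0.1  0.4 -0.2] twist 48.85 yaw 126.55 pos [ 0.5632 -0.1803  0.1858] F [ 0.  -0.5 -2.1] gap 0.0089 t 18.25 tilt [ 0.  0. -1.]
```

View pics/z11.png

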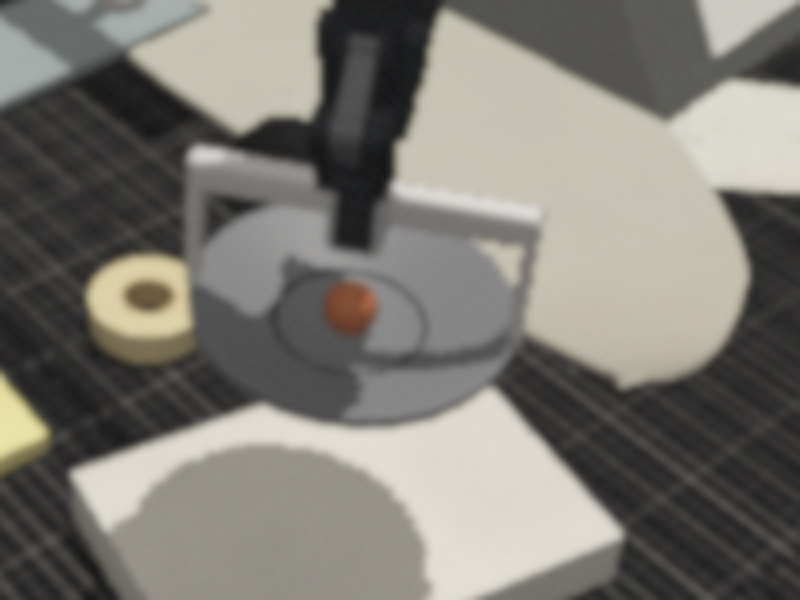

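Halfway round, and the ball has stayed in the middle. About 49° remains (41 of 90 done).

Call:
{"op": "play_rows", "data": {"plan": [[0, 0, 0, 2.5], [0, 0, 0, 5], [0, 0, 0, 7.5], [0, 0, 0, 10], [0, 0, 0, 12.5]]}}

```text
time_s: 18.92
position: [0.5633, -0.1804, 0.1858]
ee_rot: [0.544, 0.839, 0.0, 0.0]
ft_force: [-0.1, -0.6, -1.8]
finger_gap: 0.009
```

Call:
{"op": "play_rows", "data": {"plan": [[0, 0, 0, 2.5], [0, 0, 0, 5], [0, 0, 0, 7.5], [0, 0, 0, 10], [0, 0, 0, 12.5]]}}

```text
time_s: 19.55
position: [0.5632, -0.1804, 0.1858]
ee_rot: [0.632, 0.775, -0.0, 0.0]
ft_force: [0.5, -0.6, -2.3]
finger_gap: 0.0092
```

Call:
{"op": "play_rows", "data": {"plan": [[0, 0, 0, 2.5], [0, 0, 0, 5], [0, 0, 0, 7.5], [0, 0, 0, 10], [0, 0, 0, 12.5]]}}

```text
time_s: 20.18
position: [0.5633, -0.1804, 0.1858]
ee_rot: [0.713, 0.702, 0.0, 0.0]
ft_force: [-0.4, -0.1, -2.0]
finger_gap: 0.0092
```

```bash
python3 - <<'E'
from h import *
to((.5635,-.18,.186),77.7)
E
```

```text
shift mm [ 0.4  0.2 -0.2] twist 11.4 yaw 89.1 pos [ 0.5633 -0.1804  0.1858] F [-0.4 -0.1 -2. ] gap 0.0092 t 20.175 tilt [ 0. -0. -1.]
```

Call:
{"op": "play_rows", "data": {"plan": [[0, 0, 0, 2.3], [0, 0, 0, 4.4], [0, 0, 0, 6.2], [0, 0, 0, 7.7], [0, 0, 0, 9]]}}

```text
time_s: 20.8
position: [0.5632, -0.1804, 0.1858]
ee_rot: [0.765, 0.644, -0.0, -0.0]
ft_force: [-0.2, -0.8, -2.1]
finger_gap: 0.0092
```

Call:
{"op": "play_rows", "data": {"plan": [[0, 0, 0, 1], [0, 0, 0, 1.8], [0, 0, 0, 2.3], [0, 0, 0, 2.5], [0, 0, 0, 2.5]]}}

```text
time_s: 21.42
position: [0.5633, -0.1804, 0.1858]
ee_rot: [0.779, 0.627, -0.0, 0.0]
ft_force: [0.6, -1.3, -1.8]
finger_gap: 0.0088
```

Call:
{"op": "play_rows", "data": {"plan": [[0, 0, 0, 0], [0, 0, 0, 0], [0, 0, 0, 0], [0, 0, 0, 0], [0, 0, 0, 0]]}}

```text
time_s: 22.05
position: [0.5632, -0.1804, 0.1858]
ee_rot: [0.779, 0.627, -0.0, -0.0]
ft_force: [0.3, -0.2, -2.4]
finger_gap: 0.009
```

Call:
{"op": "play_rows", "data": {"plan": [[0, 0, 0, 0], [0, 0, 0, 0], [0, 0, 0, 0], [0, 0, 0, 0], [0, 0, 0, 0]]}}

```text
time_s: 22.68
position: [0.5632, -0.1803, 0.1858]
ee_rot: [0.779, 0.627, -0.0, -0.0]
ft_force: [-0.2, -0.4, -2.6]
finger_gap: 0.009
```

```bash
python3 - <<'E'
from h import *
to((.5635,-.18,.186),77.7)
I=shot('scene','pics/s11.png');T=shot('top','pics/t11.png')
s=cv2.imread('pics/s11.png')
cv2.imwrite('pics/z12.png',cv2.resize(s[195:345,280:480],(800,600),interpolation=2))
E
```

```text
shift mm [ 0.4  0.2 -0.2] twist 0.0 yaw 77.7 pos [ 0.5632 -0.1803  0.1858] F [-0.2 -0.4 -2.6] gap 0.009 t 22.675 tilt [-1.e-04  0.e+00 -1.e+00]
```

View pics/z12.png

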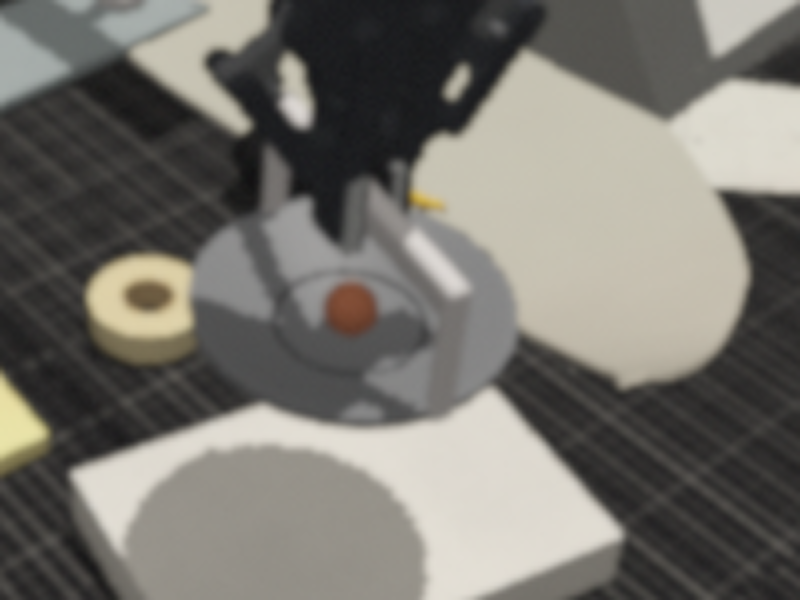

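View pics/s11.png

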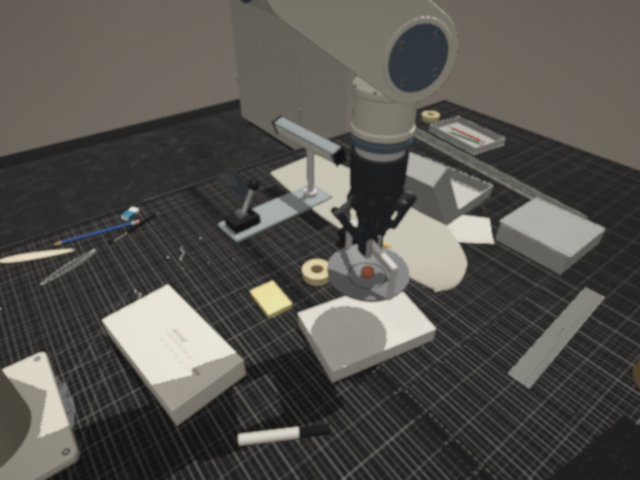

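View pics/t11.png

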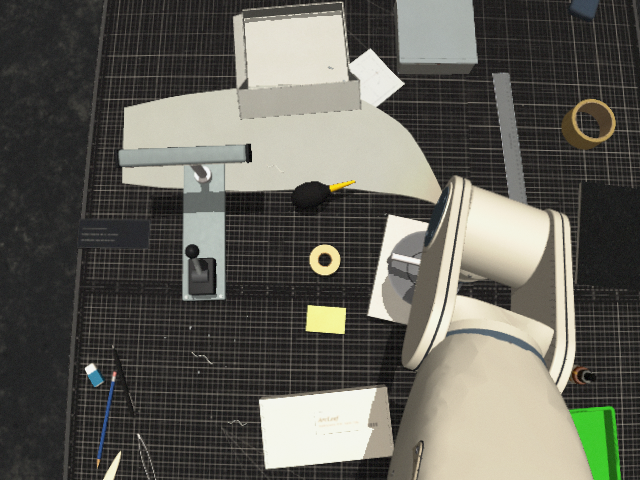

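The top view shows the toggle over towards the bar, ball at (192,251). Tape (324,260), pad (326,320) and blower (312,194) are where they were. The dish is level over the slab, turned 90°, with the ball in the ring's middle. I hand the job in.

```bash
python3 - <<'E'
from h import *
print(robot.finish_job()); s=robot.state();print(s["time_s"],s["position"],s["finger_gap"])
E
```

```text
the job is handed in; nothing more can be done
None
the job is handed in; nothing more can be done
```

The job is handed in at about 23 s. The lamp is switched on, and the gripper is still holding the dish over the slab, turned a quarter turn.

- **Toggle:** I pushed it until it stopped moving while the force rose from 10 to 19 N. At that point the force direction matched a lever leaning 0.5 rad towards the post.
- **Dish:** I pinched the handle bar at its middle and lifted it 99.6 mm straight up. Only then did I turn it 90.0° and let it settle. The final pose readings show it still, with the gripper vertical to within 0.0001 rad.
- **Ball and loose things:** In the last pictures the dish is level and the ball sits in the middle of the ring. It was there in every picture I took during the lift and turn. The tape, pad and blower are at the same pixels as at the start.

Three checks did not agree exactly:
- **Toggle swing:** Measured from the pictures, the tip moved about 74 mm, against 77 mm expected for the full swing. I put this down to camera error, since the force check showed the lever at its stop.
- **Bar position:** The two cameras disagreed by about 3 mm across the bar. I took the middle value, and the dish did not visibly shift when the jaws closed.
- **Jaw opening:** It read about 9 mm on the 10 mm bar throughout, with no sign of slipping.

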